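# Copy a skew cut to the mitre fence with a locking bevel

## Task

Copy the skew of the old wooden upstand strip to the blue mitre fence with the bevel gauge. Holding the unlocked gauge by its orange handle, slide it along its track against the strip until both brass feet bear on it and, still pressing gently, push the handle fully down so that the blade locks at that angle; then slide the locked gauge the other way until it has turned the fence and both feet bear on it. Finally draw the gauge a few centimetres clear of the fence, leave it locked and let go; never shove hard (15 N on a foot is too much), move the strip or fence by hand, or disturb the things round about.

Things in the scene. Friction and masses are not known exactly. Their poses are not given: they have to be found in the camera images.
- jig: plywood setting board 150 x 400 x 12 mm, fixed; origin in the middle of its underside on the worktop. Its y axis is the direction of the aluminium track (along the 400 mm), z up. The mounts of strip and fence stand on the track line, one near each end; which is at which end varies
- gauge (a joint): position of the bevel gauge along the track, m, 0 = middle of the board, positive towards the board's +y; stops at +-0.14. The carriage slides with about 1.5 N friction and stays where it is left
- blade (a joint): angle of the bevel blade about its upright pivot in the middle of the carriage, rad, 0 = square across the track, positive counter-clockwise from above; stops at +-0.6. Unlocked it swings almost freely (0.03 N m), and its feet are slippery, so it lays itself flush when the gauge is pushed against a flat face. Blade 100 mm long, with a round aluminium brake disc 100 mm across on top, disc top at 44 mm above the worktop
- foot_a: brass foot of the blade, 40 mm from the pivot on the blade's -x side; it reaches 22 mm from the blade's middle line on both sides along the track and has rounded ends, 24 to 37 mm above the worktop. Origin on the blade's middle line at worktop height; x along the blade
- foot_b: the same foot 40 mm from the pivot on the blade's +x side
- grip (a point): centre of the orange handle's grip above the blade pivot, 94 mm above the worktop when the handle is up. Grip 24 mm (x, across the track) by 16 mm (y, along the track), reaching from 30 mm below to 20 mm above this point; below it lies a black yoke bar 102 x 18 mm, whose top is 30 mm below this point. The axes are those of the board. Grasp from above, across the 16 mm
- handle (a joint): travel of the orange handle downward, m: 0 = up, blade free; 0.008 or more = down, two rubber shoes clamp the brake disc. An over-centre spring holds it at either end: about 11 N downward starts it, past 4 mm it snaps on by itself and stays down, clamping with about 13 N (that much pull would lift it again). Locked, the blade holds about 1 N m
- sample: fixed grey foot plate 40 x 80 mm, origin under its middle, 12 mm above the worktop; axes as the board. The old wooden strip (130 x 20 mm, 22 to 36 mm above the worktop) is bolted tight on it. How it sits is not measured: its middle up to 22 mm from the origin along the track, skewed 0.1 to 0.4 rad counter-clockwise from square across the track. Its flat faces are 10 mm from its middle line
- guide: aluminium post of the mitre guide, which carries the blue fence (130 x 20 mm, from 22 to 36 mm above the worktop) on an upright pivot at its middle. Origin on the pivot on top of the board, 12 mm above the worktop; axes as the board
- fence (a joint): angle of the blue fence about its pivot, rad, 0 = square across the track, positive counter-clockwise from above, stops at +-0.6; turns with 0.06 N m friction and stays where it is left
- tub: small fruit yogurt tub 72 x 71 x 71 mm, bystander; origin under its centre
- carton: white and orange carton 39 x 64 x 117 mm, bystander; origin under its centre
- dropper: small brown dropper bottle 33 x 34 x 102 mm, bystander; origin under its centre

How it is judged:
On the way, in this order (a step that is already met when the one before it is completed fails the run):
1. unlocked, both feet bear on the wooden strip (contact force between each of foot_a, foot_b and sample above 1.5 N and value of joint handle below 0.004 m), for 0.2 s.
2. the handle is pushed down while both feet still bear on the strip (value of joint handle above 0.007 m and contact force between each of foot_a, foot_b and sample above 1.5 N), for 0.2 s.
3. with the blade locked, both feet bear on the blue fence (value of joint handle above 0.007 m and contact force between each of foot_a, foot_b and guide above 1.5 N), for 0.2 s.
At the end, for the whole second after the job is handed in: the blue fence stands parallel to the wooden strip within 0.03 rad, the handle is still down (7 mm or more) and the gauge's pivot is more than 42 mm from the pivot of the fence (angle between the x axis of fence and the x axis of strip, either way round below 0.03 rad and value of joint handle above 0.007 m and horizontal distance between grip and guide above 0.042 m); the robot touches nothing.
It fails at once if a foot is pressed on the wooden strip with more than 15 N (contact force between any of foot_a, foot_b and sample above 15 N).
It fails at once if a foot is pressed on the blue fence with more than 15 N (contact force between any of foot_a, foot_b and guide above 15 N).
It fails at once if the strip or the fence is touched by the robot itself (contact force between any of the arm, the fingers and sample above 1 N or contact force between any of the arm, the fingers and guide above 1 N).
It fails at once if a bystander (tub, carton, dropper bottle) is shifted by more than 20 mm (distance of any of tub, carton, dropper from where it was at the start of the episode above 0.02 m).
It also fails if it takes over 64 s, if anything falls off the work surface, if the arm or the gripper's body presses on something with over 40 N, if the wrist force passes 120 N, or if a joint passes its speed limit or range.

## Robot

A 7-joint arm with a two-finger parallel gripper is mounted at the origin on a cart in front of the work surface, level with it; the furniture and walls round the work are solid. World frame = base frame: x ahead of the robot, y to its left, z up, the work surface at z = 0. Lengths are in m, angles in rad, forces in N, time in s.
With the tool pointing down it reaches from about 0.35 to 0.9 m from the base axis. Payload 8.1 kg.
Tool frame: the origin (TCP) lies midway between the tips of the shut fingers; the grasp point (between the pads) lies arm.grasp_offset behind it (arm.grasp_offset is the distance from the TCP to the grasp point, in m); z points along the fingers, y is the line along which they close (so a half turn about z gives the same grasp; the last joint's range is limited). The gripper opens to 92 mm and grips with 3 to 60 N. Pads are 19 mm wide; open, the fingers measure 130 mm over their backs; the gripper's body (75 mm by 190 mm) begins 47 mm behind the grasp point.
Start: joints at [-1.279, 0.434, 0.025, 1.573, -0.012, 1.134, -0.075], TCP at [0.24, 0.577, 0.227] pointing down, gripper open.
Joint ranges: [-2.62, 2.62], [-0.44, 2.09], [-1.27, 1.32], [0.08, 2.57], [-1.32, 4.46], [0.12, 2], [-2.74, 2.74]. Speed limits (rad/s): [2.22, 2.22, 3.01, 3.01, 3.14, 3.14, 3.14].

## Interface

Orientations are given as a rotation vector (axis times angle).
In Python, from cell import observe, imaging, arm gives the robot as it stands.
- The arm moves only by the tool apply_moves, never from a script. Its argument "commands" is a list of rows, each a list of 5 numbers: the opening in per cent of the stroke, from 0 (shut) to 100 (fully open), then the shift along the world's x, y, z in units of 0.06 m (1.0 is 0.06 m), then the turn about the world's z in units of 0.5 rad (1.0 is 0.5 rad). A call has 1 to 12 rows; each row shifts and turns the commanded pose from where the row before left it; what a row does not reach is not made up. A row lasts 1/8 s, in which the tool goes at most 62.5 mm and 10.7 degrees, less where a joint would pass 70% of its speed; a pose out of reach is approached as far as the arm can. A call with a number of a shift or a turn outside -1 to 1 is refused whole. A call with a gripper value outside its range is refused whole. The fingers move at their own pace and stop on an object; "newtons" is the grip in N (left out, the last holds). Time passes only in rows, so rows that do not move let the fingers close. It gives the time, the measured TCP pose, the force, the opening and the grip force at its end, in the units of the state.
- observe(): the state, without advancing time (a new reading comes with each control period).
- imaging.get_image(name): name is "side" or "top"; returns (picture, depth): 480x640x3 uint8, red, green, blue; 480x640 float32, m along the optical axis (not along the pixel's ray), 0 where there is no reading.
- imaging.camera_params(name): a dict with "camera_matrix" (3x3 intrinsics, pixels), "dist" ([k1, k2, p1, p2, k3] as OpenCV has them; the pictures are not rectified), "origin" and "rotation" of the camera in the world. Camera axes: x right, y up, looking along -z (the intrinsics and any distortion apply to the point x, -y, -z); pixel columns grow to the right and rows downward; lengths in m; the calibration is good to about 2 mm. A picture is of the moment at which its call begins. camera_params takes no time and is no camera call.
- arm.sign_off(): hands the job in; it is judged then, once.
The state is a dict: "clock": time; "joints": joint angles; "dq": joint speeds; "joint_efforts": joint torques, N m; "position": TCP position; "ee_rot": TCP orientation; "force": force on the tool from outside, world axes, zero at the start; "ft_torque": the same for the moment, N m; "width": opening from 0.0 (shut) to 1.0 (fully open); "gripper_force": force on a finger pad.
Only numpy, scipy, OpenCV 4.12 (cv2) and the standard library are available. Lean on these libraries where they do the work, as an engineer would, in place of code of your own. Each camera call takes 0.05 s, during which the arm holds its last target. There are 200 camera calls.

## Working session

There is one attempt and no reset: what is moved stays moved. The work goes in short steps, Python scripts to look and compute and a tool call to move; the robot and the scene stay as the last step left them, time stands still between calls to the robot, and variables do not carry over. Pictures are saved under pics/ and viewed, at most 10 in all, crops included, and the job is handed in when it is done.

Besides the shell and the picture viewer there is one more tool, called after "Request:" as a command line: name --pt "numbers of a row" for each row, then --argument value for the rest. apply_moves: Moves the arm, as the interface text tells. Its arguments: {"type":"object","properties":{"commands":{"type":"array"},"newtons":{"type":"number"}},"required":["commands"]}

```bash
mkdir -p pics
python3 - <<'E'
from cell import observe, imaging, arm
import cv2,numpy as np
s=observe(); print({k:np.round(v,3) for k,v in s.items()}, arm.grasp_offset)
for n in("top","side"):
    im,d=imaging.get_image(n); cv2.imwrite(f"pics/{n}0.png",im[:,:,::-1]); np.savez(f"{n}0.npz",im=im,d=d)
    p=imaging.camera_params(n); print(n,p)
E
```

```text
{'clock': np.float64(0.0), 'joints': array([-1.279,  0.435,  0.025,  1.574, -0.012,  1.134, -0.075]), 'dq': array([ 0.   , -0.002,  0.   ,  0.001, -0.   , -0.001,  0.   ]), 'joint_efforts': array([ 1.0000e-03, -6.6786e+01,  9.8500e-01, -3.1444e+01, -6.1000e-02,
        4.3000e-02,  0.0000e+00]), 'position': array([0.24 , 0.576, 0.226]), 'ee_rot': array([-6.16e-01, -3.08e+00,  2.00e-03]), 'force': array([-0.073,  0.03 , -0.223]), 'ft_torque': array([-0.015,  0.003,  0.029]), 'gripper_force': np.float64(0.0), 'width': np.float64(1.0)} 0.0188
top {'camera_matrix': array([[477.71762193,   0.        , 318.54831073],
       [  0.        , 477.71762193, 238.16966504],
       [  0.        ,   0.        ,   1.        ]]), 'dist': array([-0.12438032,  0.        ,  0.        ,  0.        ,  0.        ]), 'origin': array([0.5281262 , 0.01154253, 1.27818838]), 'rotation': array([ 0.05855343, -0.07910999, -1.5398849 ])}
side {'camera_matrix': array([[508.59995427,   0.        , 322.13036613],
       [  0.        , 508.59995427, 237.00315351],
       [  0.        ,   0.        ,   1.        ]]), 'dist': array([-0.12254769,  0.        ,  0.        ,  0.        ,  0.        ]), 'origin': array([ 0.2579871 , -0.89031198,  0.57114488]), 'rotation': array([ 1.09114072, -0.20495956, -0.36375885])}
```

View pics/top0.png

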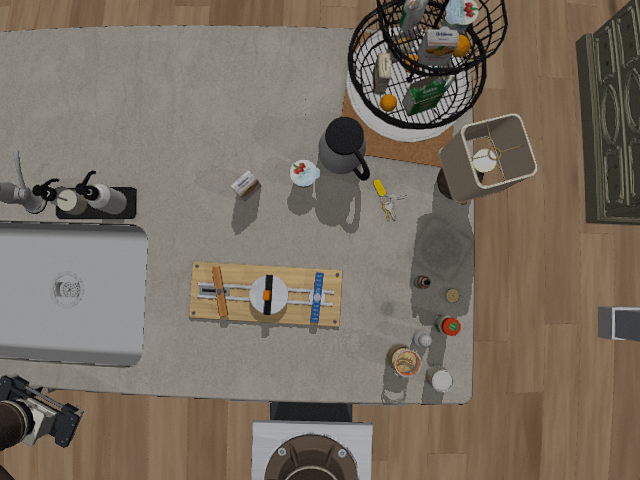

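View pics/side0.png

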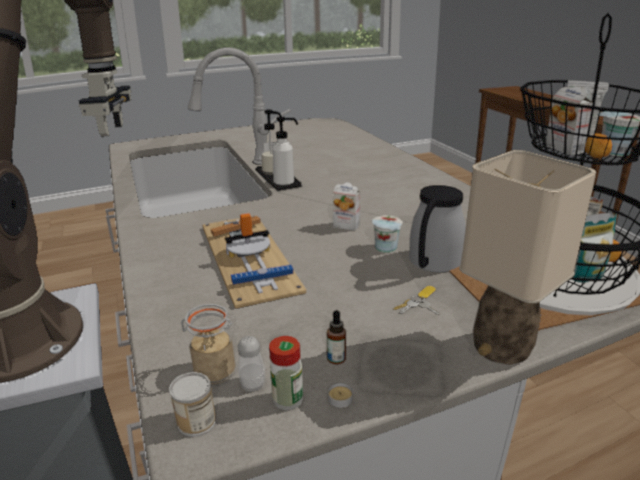

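The top view shows the board at about (190–342, 262–328) px. The strip is on its left (+y) end at (220,290), the orange grip at (267,295) and the blue fence at (317,298).

```bash
cat > h.py <<'E'
from cell import observe, imaging, arm
import cv2,numpy as np
from scipy.spatial.transform import Rotation as R
def ray(n,uv):
    p=imaging.camera_params(n)
    q=cv2.undistortPoints(np.asarray(uv,float).reshape(-1,1,2),p["camera_matrix"],p["dist"])[:,0]
    d=np.c_[q[:,0],-q[:,1],-np.ones(len(q))]@R.from_rotvec(p["rotation"]).as_matrix().T
    return p["origin"],d
def plane(n,uv,z):
    o,d=ray(n,uv); return (o+d*((z-o[2])/d[:,2])[:,None])[:,:2]
def mask(im,lo,hi,box):
    h=cv2.cvtColor(im,cv2.COLOR_RGB2HSV); m=cv2.inRange(h,lo,hi); k=np.zeros_like(m)
    x0,y0,x1,y1=box; k[y0:y1,x0:x1]=m[y0:y1,x0:x1]; return k
def rect(n,m,z):
    c=max(cv2.findContours(m,0,2)[0],key=cv2.contourArea)[:,0]
    w=plane(n,c,z)*1000; r=cv2.minAreaRect(w.astype(np.float32))
    b=cv2.boxPoints(r); e=max(b[1]-b[0],b[2]-b[1],key=np.linalg.norm)
    return np.round(r[0],1),np.round(r[1],1),round(float(np.arctan2(e[1],e[0])%np.pi),3)
E
python3 - <<'E'
from h import *
f=np.load("top0.npz"); im=f["im"]; B=(180,250,355,340)
ms={"blue":(mask(im,(100,120,60),(125,255,255),B),.036),
"orange":(mask(im,(8,200,180),(20,255,255),(250,270,285,315)),.114),
"strip":(mask(im,(5,120,60),(14,255,200),(200,255,240,330)),.036),
"board":(cv2.morphologyEx(mask(im,(8,60,60),(28,255,255),B),3,np.ones((25,25))),.012)}
for k,(m,z) in ms.items():
    print(k,rect("top",m,z))
s=np.load("side0.npz")["im"]; m=mask(s,(5,200,150),(20,255,255),(230,205,265,245))
v,u=np.nonzero(m); print("side orange",u.min(),u.max(),v.min(),v.max())
vt,ut=np.nonzero(ms["orange"][0]); print(ut.mean(),vt.mean())
o1,d1=ray("top",[(ut.mean(),vt.mean())]); o2,d2=ray("side",[(u.mean(),v.min())])
t=np.linalg.lstsq(np.c_[d1[0],-d2[0]],o2-o1,rcond=None)[0]; print(o1+t[0]*d1,o2+t[1]*d2)
c=im[255:335,180:350]; cv2.imwrite("pics/c0.png",cv2.resize(c[:,:,::-1],None,fx=4.5,fy=4.5,interpolation=2))
print(imaging.get_image and plane("top",[(424,282),(304,173),(245,184)],.05))
E
```

```text
blue (array([450.2,  -0. ]), array([18.9, 57.8]), 3.065)
orange (array([490.1, 121.1]), array([16.9,  4.9]), 0.036)
strip (array([514.6, 257.8]), array([18.1,  8.3]), 0.367)
board (array([489.3, 133.6]), array([399.5, 150.4]), 1.543)
side orange 241 248 215 217
266.1875 294.0625
[[0.49108739 0.12092325 0.1119317 ]] [[0.48838351 0.12160692 0.11208169]]
[[ 0.53123726 -0.27906919]
 [ 0.80675055  0.04004471]
 [ 0.77292302  0.19326613]]
```

View pics/c0.png

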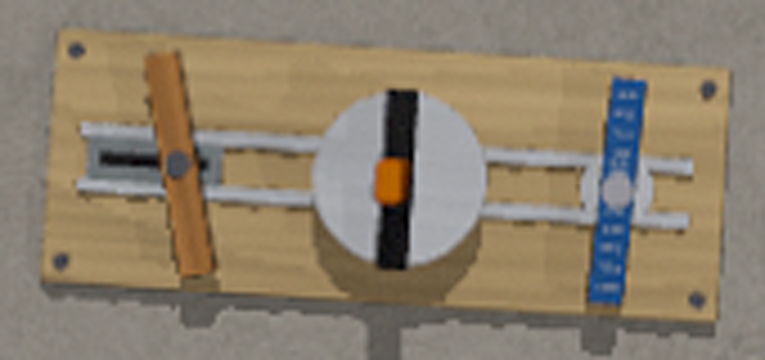

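The crop confirms the layout: the strip is skewed CCW and centred at (180,162) in the crop. The grip is at (390,180) and the fence pivot at (617,190). The grip's position matches the stated height and track line, so I'll approach.

Request:
apply_moves --pt "100 0.42 -0.76 0 0.073" --pt "100 0.42 -0.76 0 0.073" --pt "100 0.42 -0.76 0 0.073" --pt "100 0.42 -0.76 0 0.073" --pt "100 0.42 -0.76 0 0.073" --pt "100 0.42 -0.76 0 0.073" --pt "100 0.42 -0.76 0 0.073" --pt "100 0.42 -0.76 0 0.073" --pt "100 0.42 -0.76 0 0.073" --pt "100 0.39 -0.74 0 0.073" --pt "100 0 0 0 0" --pt "100 0 0 0 0"

```text
clock: 1.6
position: [0.4902, 0.1224, 0.2265]
ee_rot: [-0.048, -3.14, -0.0]
force: [-0.5, 0.3, -0.5]
width: 1.0
gripper_force: 0.0
```

Run:
```python
from h import *
s=observe(); print(s["position"],s["joints"],s["force"]); M=R.from_rotvec(s["ee_rot"]).as_matrix(); print(M[:,1],np.arctan2(M[1,1],M[0,1])%np.pi)
# strip / fence points (crop px -> image px)
P=np.array([(180,162),(617,190),(162,55),(195,273),(629,80),(605,302)])/4.5+[180,255]
w=plane("top",P,.036); print(w); 
for a,b in((2,3),(4,5)): d=w[a]-w[b]; print(np.arctan2(d[1],d[0])-(1.543-np.pi/2))
u=np.array([np.cos(1.543),np.sin(1.543)]); print((w-[.4893,.1336])@u)
```

```text
[0.49022919 0.12242706 0.22645837] [-0.4995273   0.23851228  0.18336182  1.87089545 -0.05055892  1.03728201
  1.24490393] [-0.48237765  0.25197184 -0.48905249]
[3.04005261e-02 9.99537782e-01 1.73744064e-04] 1.5403911156618455
[[ 0.49257881  0.24848636]
 [ 0.48453477 -0.00394494]
 [ 0.55388747  0.26162494]
 [ 0.42922244  0.23724599]
 [ 0.54790916 -0.00900914]
 [ 0.42029099  0.00105505]]
0.22091483370732468
-0.05090253027021935
[ 0.11493311 -0.13762424  0.12977055  0.10193623 -0.14092515 -0.1344117 ]
```

Request:
apply_moves --pt "100 0 -0.02 -0.7 0" --pt "100 0 0 -0.7 0" --pt "100 0 0 -0.6 0" --pt "100 0 0 -0.4 0" --pt "100 0 0 -0.12 0" --pt "100 0 0 0 0"

```text
clock: 2.35
position: [0.4904, 0.1218, 0.0757]
ee_rot: [-0.045, -3.141, -0.0]
force: [0.3, -0.0, 0.2]
width: 0.998
gripper_force: 0.0
```

Request:
apply_moves --pt "0 0 0 0 0" --pt "0 0 0 0 0" --pt "0 0 0 0 0" --pt "0 0 0 0 0" --pt "0 0 0 0 0" --pt "0 0 0 0 0" --pt "0 0 0 0 0" --pt "0 0 0 0 0" --newtons 30

```text
clock: 3.35
position: [0.4906, 0.1211, 0.0755]
ee_rot: [-0.047, -3.141, -0.0]
force: [-0.7, 2.2, -0.7]
width: 0.176
gripper_force: 0.7
```

Run:
```python
from h import *
im,d=imaging.get_image("side"); cv2.imwrite("pics/s1.png",cv2.resize(im[180:320,180:320,::-1],None,fx=4,fy=4,interpolation=2))
s=observe();print(s["force"],s["ft_torque"],s["position"])
```

```text
[-0.11422377  1.38658636 -0.19690964] [ 0.27891596 -0.04618998  0.0041884 ] [0.49061891 0.12110583 0.07552535]
```

View pics/s1.png

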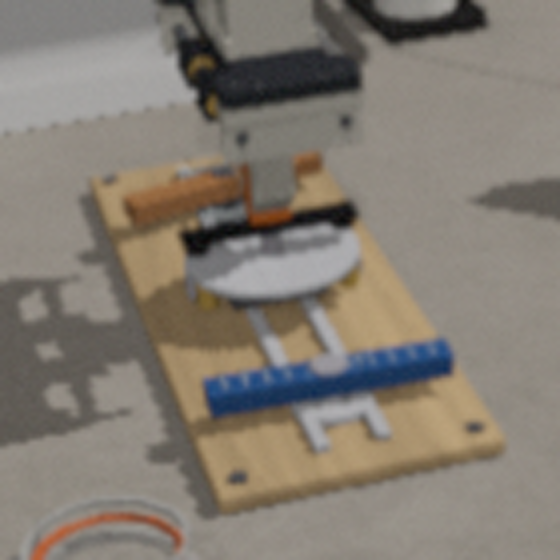

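The fingers are now reaching the grip (16 mm opening), with the strip behind and the fence in front. I'll let the grip build, then slide towards +y.

Request:
apply_moves --pt "0 0 0 0 0" --pt "0 0 0 0 0" --pt "0 0.005 0.17 0 0" --pt "0 0.005 0.17 0 0" --pt "0 0.005 0.17 0 0" --pt "0 0.005 0.17 0 0" --pt "0 0.005 0.17 0 0" --pt "0 0.005 0.17 0 0" --pt "0 0.005 0.17 0 0" --pt "0 0 0 0 0" --pt "0 0 0 0 0"

```text
clock: 4.78
position: [0.4927, 0.1927, 0.0755]
ee_rot: [0.046, 3.141, 0.001]
force: [0.4, 1.5, -0.4]
width: 0.173
gripper_force: 30.0
```

Request:
apply_moves --pt "0 0.002 0.06 0 0" --pt "0 0.002 0.06 0 0" --pt "0 0.001 0.06 0 0" --pt "0 0.001 0.06 0 0" --pt "0 0 0 0 0"

```text
clock: 5.4
position: [0.4931, 0.2075, 0.0755]
ee_rot: [0.046, 3.141, 0.001]
force: [1.0, 0.9, -0.4]
width: 0.177
gripper_force: 30.0
```

Request:
apply_moves --pt "0 0 0.025 0 0" --pt "0 0 0.025 0 0" --pt "0 0 0 0 0"

```text
clock: 5.78
position: [0.4932, 0.2096, 0.0755]
ee_rot: [0.047, 3.141, -0.0]
force: [0.4, -1.6, 0.1]
width: 0.174
gripper_force: 30.0
```

Request:
apply_moves --pt "0 0 0.025 0 0" --pt "0 0 0 0 0"

```text
clock: 6.02
position: [0.4932, 0.2113, 0.0756]
ee_rot: [0.047, 3.141, 0.0]
force: [0.4, -2.5, -1.1]
width: 0.169
gripper_force: 30.0
```

Request:
apply_moves --pt "0 0 0.025 0 0" --pt "0 0 0 0 0"

```text
clock: 6.28
position: [0.4932, 0.213, 0.0756]
ee_rot: [0.047, 3.141, 0.0]
force: [1.3, -1.6, -0.7]
width: 0.171
gripper_force: 30.0
```

Request:
apply_moves --pt "0 0 0.015 0 0" --pt "0 0 0 0 0"

```text
clock: 6.52
position: [0.4932, 0.2137, 0.0755]
ee_rot: [0.047, 3.141, 0.0]
force: [2.0, -2.1, -0.5]
width: 0.174
gripper_force: 30.0
```

Request:
apply_moves --pt "0 0 0.015 0 0" --pt "0 0 0 0 0"

```text
clock: 6.78
position: [0.4932, 0.2146, 0.0756]
ee_rot: [0.047, 3.141, 0.0]
force: [2.2, -2.0, -0.8]
width: 0.175
gripper_force: 30.0
```

Request:
apply_moves --pt "0 0 0.015 0 0" --pt "0 0 0 0 0"

```text
clock: 7.02
position: [0.4933, 0.2156, 0.0756]
ee_rot: [0.047, 3.141, 0.0]
force: [2.7, -2.0, -1.7]
width: 0.172
gripper_force: 30.0
```

Request:
apply_moves --pt "0 0.004 0.015 0 0" --pt "0 0 0 0 0"

```text
clock: 7.28
position: [0.4933, 0.2165, 0.0756]
ee_rot: [0.047, 3.141, 0.0]
force: [3.1, -2.1, -0.8]
width: 0.168
gripper_force: 30.0
```

Request:
apply_moves --pt "0 0.002 0.015 0 0" --pt "0 0 0 0 0"

```text
clock: 7.52
position: [0.4933, 0.2174, 0.0755]
ee_rot: [-0.047, -3.141, -0.0]
force: [2.7, -2.2, -0.7]
width: 0.176
gripper_force: 30.0
```

Request:
apply_moves --pt "0 0 0.01 0 0" --pt "0 0 0 0 0"

```text
clock: 7.78
position: [0.4934, 0.2179, 0.0756]
ee_rot: [-0.047, -3.141, -0.0]
force: [1.3, -2.3, -0.2]
width: 0.172
gripper_force: 30.0
```

Request:
apply_moves --pt "0 0.0005 0.012 0 0" --pt "0 0 0 0 0"

```text
clock: 8.02
position: [0.4934, 0.2187, 0.0756]
ee_rot: [-0.047, -3.141, -0.0]
force: [0.3, -2.0, -0.4]
width: 0.173
gripper_force: 30.0
```

Request:
apply_moves --pt "0 0.0005 0.012 0 0" --pt "0 0 0 0 0"

```text
clock: 8.28
position: [0.4934, 0.2194, 0.0755]
ee_rot: [-0.047, -3.141, -0.0]
force: [0.9, -2.2, 0.6]
width: 0.171
gripper_force: 30.0
```

Request:
apply_moves --pt "0 0.0005 0.012 0 0" --pt "0 0 0 0 0"

```text
clock: 8.52
position: [0.4935, 0.2198, 0.0756]
ee_rot: [-0.047, -3.141, 0.0]
force: [0.4, -2.9, 1.6]
width: 0.172
gripper_force: 30.0
```

Request:
apply_moves --pt "0 0 0.01 0 0" --pt "0 0 0 0 0"

```text
clock: 8.78
position: [0.4935, 0.2199, 0.0755]
ee_rot: [-0.048, -3.141, 0.001]
force: [0.6, -5.7, 2.4]
width: 0.172
gripper_force: 30.0
```

Request:
apply_moves --pt "0 0 0.01 0 0" --pt "0 0 0 0 0"

```text
clock: 9.02
position: [0.4935, 0.22, 0.0755]
ee_rot: [-0.048, -3.141, 0.002]
force: [0.9, -6.8, 2.6]
width: 0.172
gripper_force: 30.0
```

Request:
apply_moves --pt "0 0 0.01 0 0" --pt "0 0 0 0 0"

```text
clock: 9.28
position: [0.4935, 0.2201, 0.0755]
ee_rot: [-0.049, -3.141, 0.003]
force: [0.2, -9.3, 4.3]
width: 0.17
gripper_force: 30.0
```

Request:
apply_moves --pt "0 0 0.01 0 0" --pt "0 0 0 0 0" --pt "0 0 0 0 0" --pt "0 0 0 0 0"

```text
clock: 9.78
position: [0.4934, 0.2201, 0.0755]
ee_rot: [-0.049, -3.14, 0.004]
force: [0.4, -10.2, 4.6]
width: 0.172
gripper_force: 30.0
```

Request:
apply_moves --pt "0 0 0 -0.015 0" --pt "0 0 0 -0.015 0" --pt "0 0 0 -0.015 0" --pt "0 0 0 0 0"

```text
clock: 10.28
position: [0.4936, 0.2203, 0.0745]
ee_rot: [-0.05, -3.141, 0.002]
force: [-5.7, -12.9, 27.7]
width: 0.173
gripper_force: 30.0
```

Request:
apply_moves --pt "0 0 0 0 0" --pt "0 0 0 0 0"

```text
clock: 10.52
position: [0.4936, 0.2203, 0.0745]
ee_rot: [-0.05, -3.141, 0.002]
force: [-4.8, -12.5, 27.4]
width: 0.177
gripper_force: 30.0
```

Run:
```python
from h import *
im,d=imaging.get_image("side"); cv2.imwrite("pics/s2.png",cv2.resize(im[180:280,180:320,::-1],None,fx=5,fy=5,interpolation=2))
s=observe();print(s["force"],s["ft_torque"],s["position"])
```

```text
[ -5.80782505 -12.92373689  26.74912037] [-2.78783042  1.35833724  0.10388475] [0.49365737 0.22023708 0.07449481]
```

View pics/s2.png

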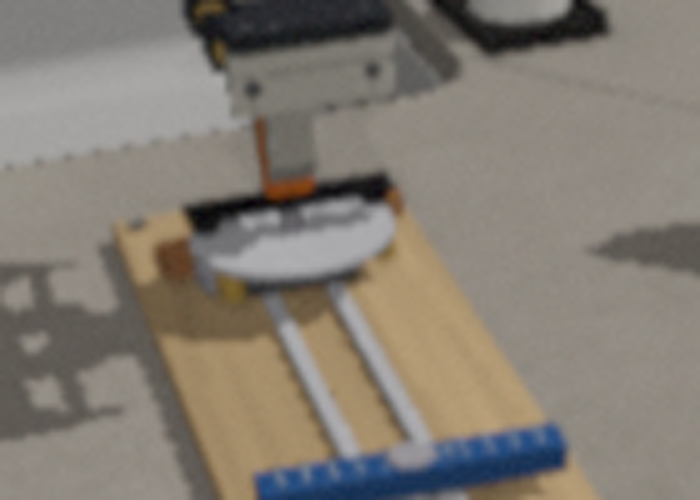

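The handle still looks up, although I'm pushing 27 N. I'll relieve the side load that built up and see whether it moves.

Request:
apply_moves --pt "0 -0.02 -0.01 0 0" --pt "0 0 0 0 0"

```text
clock: 10.82
position: [0.4935, 0.2202, 0.0747]
ee_rot: [0.05, 3.139, -0.001]
force: [-1.1, -10.3, 23.6]
width: 0.171
gripper_force: 30.0
```

Run:
```python
from h import *
s=observe();print(s["force"],s["ft_torque"],s["position"],s["joints"],s["width"])
M=R.from_rotvec(s["ee_rot"]).as_matrix();print(M)
```

```text
[ -1.08368582 -10.2628356   23.59187957] [-2.49669942  0.65996228  0.12476048] [0.4935134  0.22018422 0.07465182] [-0.63102737  0.47822258  0.15104151  1.95686812 -0.10387288  0.71243211
  1.12117123] 0.1707202874712876
[[-9.99500670e-01  3.15383991e-02  1.93388414e-03]
 [ 3.15372422e-02  9.99502382e-01 -6.25842233e-04]
 [-1.95265987e-03 -5.64540358e-04 -9.99997934e-01]]
```

Request:
apply_moves --pt "0 0 -0.01 0 0" --pt "0 0 0 0 0"

```text
clock: 11.08
position: [0.4935, 0.2201, 0.0747]
ee_rot: [0.049, 3.139, -0.0]
force: [-2.3, -10.0, 24.1]
width: 0.171
gripper_force: 30.0
```

Request:
apply_moves --pt "0 0 -0.01 0 0" --pt "0 0 0 0 0"

```text
clock: 11.32
position: [0.4935, 0.22, 0.0747]
ee_rot: [0.049, 3.139, 0.001]
force: [-1.6, -6.5, 22.9]
width: 0.172
gripper_force: 30.0
```

```bash
cat >> h.py <<'E'
def proj(n,P):
    p=imaging.camera_params(n); q=(np.atleast_2d(P)-p["origin"])@R.from_rotvec(p["rotation"]).as_matrix()
    return cv2.projectPoints(q*[1,-1,-1],np.zeros(3),np.zeros(3),p["camera_matrix"],p["dist"])[0][:,0]
E
python3 - <<'E'
from h import *
n="side"; im1,d1=imaging.get_image(n); np.savez("side1.npz",im=im1,d=d1)
im0=np.load("side0.npz")["im"]
for im,g in((im0,(.4905,.1211)),(im1,(.4935,.2200))):
    for s in(-1,1):
        for z in(.064,.056):
            print(s,z,proj(n,[(g[0]+s*.046,g[1]-s*.0013,z)]).round(1))
    v=im.max(2)
    for s in(-1,1):
        u0,v0=proj(n,[(g[0]+s*.040,g[1],.06)])[0]; u0,v0=int(u0),int(v0)
        print("cols",u0-1,u0,u0+1,"rows from",v0-9); print(v[v0-9:v0+14,u0-1:u0+2].T)
E
```

```text
-1 0.064 [[227.3 238. ]]
-1 0.056 [[227.7 241.2]]
1 0.064 [[267.1 230.9]]
1 0.056 [[267.4 234. ]]
cols 229 230 231 rows from 230
[[107 100  88  94 105 107  84  42  21  29  24  15  27  55  86 109 125 153
  166 149 122 104 102]
 [108  95  85 109 117  97  61  29  23  27  21  15  27  64  91 109 124 153
  170 162 138 114 104]
 [109  97  93 118 130 121  83  36  19  23  29  42  55  81 103 114 130 156
  170 169 152 126 108]]
cols 263 264 265 rows from 223
[[144 152 157 163 164 166 161 129  63  23  30  19  32  84 128 137 122 130
  155 167 170 171 171]
 [143 146 148 153 160 162 151 112  52  27  23   7  17  65 122 143 136 146
  162 170 168 171 168]
 [142 142 141 143 149 152 140  93  46  24  24   8  17  65 129 155 155 160
  169 170 170 171 170]]
-1 0.064 [[219.1 220.7]]
-1 0.056 [[219.4 223.7]]
1 0.064 [[256.3 214.4]]
1 0.056 [[256.6 217.4]]
cols 220 221 222 rows from 212
[[144 145 145 146 143 144 139 120  81  33  18  27  14  22  58  92 112 116
  116 110 104 101  96]
 [145 143 143 144 146 144 140 120  78  33  20  20  15  26  60  88 109 118
  120 120 121 108 105]
 [144 143 144 142 144 140 139 116  70  20  21  10  22  36  70  99 114 117
  123 142 145 122 106]]
cols 252 253 254 rows from 207
[[139 136 137 135 136 137 134 114  66  28  23  30  64 105 124 123 126 149
  170 173 173 171 174]
 [143 139 138 136 138 136 133 109  60  24  23  14  31  79 126 138 139 156
  170 174 173 173 170]
 [145 140 139 140 136 136 130 103  57  29  21  20  27  76 128 149 157 167
  172 174 174 173 167]]
```

Request:
apply_moves --pt "0 0 0 -0.01 0" --pt "0 0 0 0 0"

```text
clock: 11.62
position: [0.4936, 0.2201, 0.0745]
ee_rot: [0.048, 3.139, 0.001]
force: [-3.2, -8.4, 26.9]
width: 0.173
gripper_force: 30.0
```

Request:
apply_moves --pt "0 -0.005 0 -0.012 0" --pt "0 0 0 0 0"

```text
clock: 11.88
position: [0.4936, 0.2201, 0.0742]
ee_rot: [0.049, 3.138, 0.001]
force: [-3.5, -9.5, 31.9]
width: 0.172
gripper_force: 30.0
```

Request:
apply_moves --pt "0 -0.008 -0.012 0 0" --pt "0 0 -0.012 0 0" --pt "0 0 0 0 0"

```text
clock: 12.25
position: [0.4935, 0.2199, 0.0743]
ee_rot: [0.047, 3.137, 0.004]
force: [-2.5, -5.1, 29.0]
width: 0.172
gripper_force: 30.0
```

Request:
apply_moves --pt "0 -0.01 -0.015 0 0" --pt "0 0 -0.015 0 0" --pt "0 0 0 0 0"

```text
clock: 12.62
position: [0.4935, 0.2195, 0.0744]
ee_rot: [0.046, 3.136, 0.007]
force: [-0.5, -1.2, 25.5]
width: 0.174
gripper_force: 30.0
```

Run:
```python
from h import *
s=observe();print(s["force"],s["ft_torque"],s["position"],s["joint_efforts"],s["width"])
M=R.from_rotvec(s["ee_rot"]).as_matrix();print(M[:,2])
```

```text
[-0.54857204 -1.23637605 25.52231389] [-0.62941336  0.52234314 -0.0312127 ] [0.49346131 0.21953466 0.07439685] [-2.27623279e-01 -4.71891189e+01  1.64162021e+00 -1.63269460e+01
 -3.27430665e-01 -7.89203681e-01  1.22951309e-02] 0.17425410305067698
[ 0.00535174  0.00412745 -0.99997716]
```

Request:
apply_moves --pt "0 0 0 -0.02 0" --pt "0 0 0 0 0"

```text
clock: 12.88
position: [0.4935, 0.2196, 0.0729]
ee_rot: [0.046, 3.136, 0.007]
force: [1.9, 0.5, 13.0]
width: 0.174
gripper_force: 30.0
```

It broke away at last: the force fell to 13 N and z is moving. I'll restore the side press before finishing the stroke.

Request:
apply_moves --pt "0 0 0.02 0 0" --pt "0 0 0.015 0 0" --pt "0 0 0 0 0"

```text
clock: 13.25
position: [0.4934, 0.2198, 0.0717]
ee_rot: [0.048, 3.137, 0.003]
force: [5.2, -3.7, 9.2]
width: 0.175
gripper_force: 30.0
```

Request:
apply_moves --pt "0 0.018 0.02 0 0" --pt "0 0 0 0 0"

```text
clock: 13.5
position: [0.4935, 0.22, 0.0714]
ee_rot: [0.048, 3.139, 0.0]
force: [1.3, -7.3, 11.1]
width: 0.17
gripper_force: 30.0
```

Request:
apply_moves --pt "0 0 0.003 -0.02 0" --pt "0 0 0 0 0"

```text
clock: 13.75
position: [0.4934, 0.22, 0.0694]
ee_rot: [0.048, 3.139, -0.0]
force: [5.5, -6.0, -2.8]
width: 0.176
gripper_force: 30.0
```

Request:
apply_moves --pt "0 0.015 0.005 -0.03 0" --pt "0 0 0 0 0"

```text
clock: 14.0
position: [0.4935, 0.22, 0.0667]
ee_rot: [0.048, 3.141, -0.002]
force: [5.3, -5.1, -8.6]
width: 0.173
gripper_force: 30.0
```

Request:
apply_moves --pt "0 0.003 0.006 -0.02 0" --pt "0 0 0 0 0"

```text
clock: 14.25
position: [0.4936, 0.2201, 0.0664]
ee_rot: [0.049, 3.141, -0.002]
force: [1.2, -8.2, 5.8]
width: 0.172
gripper_force: 30.0
```

Request:
apply_moves --pt "0 0 0.006 -0.012 0" --pt "0 0 0 0 0" --pt "0 0 0 0 0" --pt "0 0 0 0 0" --pt "0 0 0 0 0"

```text
clock: 14.88
position: [0.4937, 0.2201, 0.0662]
ee_rot: [0.049, 3.14, -0.002]
force: [-1.6, -9.5, 12.9]
width: 0.166
gripper_force: 30.0
```

Run:
```python
from h import *
n="side"; im,d=imaging.get_image(n)
g=(.4935,.2200); v=im.max(2)
for s in(-1,1):
    u0,v0=proj(n,[(g[0]+s*.040,g[1],.06)])[0]; u0,v0=int(u0),int(v0)
    print("cols",u0-1,"rows from",v0-9); print(v[v0-9:v0+14,u0-1:u0+2].T)
```

```text
cols 220 rows from 212
[[147 144 144 143 145 144 139 141 148 155 153 119  59  17  14  15  30  76
  102 110 106 103  98]
 [144 145 144 144 143 142 142 142 148 154 144 104  47  19  16  11  40  76
  104 116 114 106 104]
 [143 144 143 145 143 142 139 142 153 157 143  97  38  10  11  22  45  83
  115 118 124 116 107]]
cols 252 rows from 207
[[139 139 137 139 137 136 137 137 137 134 110  69  39  25  26  50 100 148
  171 173 174 173 173]
 [140 143 142 139 136 136 138 136 130 119  97  57  34  24  18  37  91 143
  170 174 172 174 171]
 [145 144 143 140 136 139 136 137 137 128 104  54  26  24  15  27  81 141
  169 173 174 173 166]]
```

The yoke dropped about 3.3 px (≈8 mm), so the handle is down, and about 9.5 N was held through it. I'll unload z and slide to the fence.

Request:
apply_moves --pt "0 0 -0.03 0.018 0" --pt "0 -0.002 -0.06 0 0" --pt "0 -0.004 -0.15 0 0" --pt "0 -0.005 -0.17 0 0" --pt "0 -0.005 -0.17 0 0" --pt "0 0 0 0 0"

```text
clock: 15.68
position: [0.4925, 0.1851, 0.0665]
ee_rot: [0.05, 3.141, -0.001]
force: [5.3, -1.1, -5.2]
width: 0.174
gripper_force: 30.0
```

Request:
apply_moves --pt "0 0.012 0 -0.01 0" --pt "0 -0.005 -0.17 0 0" --pt "0 -0.005 -0.17 0 0" --pt "0 -0.005 -0.17 0 0" --pt "0 -0.005 -0.17 0 0" --pt "0 -0.005 -0.17 0 0" --pt "0 0 0 0 0"

```text
clock: 16.55
position: [0.4912, 0.1344, 0.0663]
ee_rot: [-0.049, -3.141, 0.001]
force: [0.1, -1.3, 5.7]
width: 0.176
gripper_force: 30.0
```

Request:
apply_moves --pt "0 -0.005 -0.17 0.004 0" --pt "0 -0.005 -0.17 0 0" --pt "0 -0.005 -0.17 0 0" --pt "0 -0.005 -0.17 0 0" --pt "0 -0.005 -0.17 0 0" --pt "0 -0.005 -0.17 0 0" --pt "0 -0.003 -0.1 0 0" --pt "0 0 0 0 0"

```text
clock: 17.55
position: [0.4892, 0.067, 0.0663]
ee_rot: [-0.049, -3.141, 0.001]
force: [1.2, -2.1, 6.0]
width: 0.174
gripper_force: 30.0
```

Request:
apply_moves --pt "0 -0.001 -0.05 0 0" --pt "0 -0.001 -0.05 0 0" --pt "0 -0.001 -0.05 0 0" --pt "0 -0.001 -0.05 0 0" --pt "0 -0.001 -0.05 0 0" --pt "0 -0.001 -0.05 0 0" --pt "0 0 0 0 0"

```text
clock: 18.42
position: [0.4887, 0.0496, 0.0663]
ee_rot: [-0.048, -3.141, 0.001]
force: [-0.4, -0.5, 6.7]
width: 0.175
gripper_force: 30.0
```

Request:
apply_moves --pt "0 -0.001 -0.04 0 0" --pt "0 -0.001 -0.04 0 0" --pt "0 0 0 0 0"

```text
clock: 18.8
position: [0.4886, 0.0449, 0.0663]
ee_rot: [-0.048, -3.141, 0.0]
force: [-0.3, 0.7, 6.4]
width: 0.173
gripper_force: 30.0
```

Request:
apply_moves --pt "0 -0.001 -0.03 0 0" --pt "0 -0.001 -0.03 0 0" --pt "0 0 0 0 0"

```text
clock: 19.18
position: [0.4885, 0.0415, 0.0663]
ee_rot: [-0.048, -3.141, 0.0]
force: [-0.9, -0.6, 6.2]
width: 0.175
gripper_force: 30.0
```

Request:
apply_moves --pt "0 -0.001 -0.03 0 0" --pt "0 -0.001 -0.03 0 0" --pt "0 0 0 0 0"

```text
clock: 19.55
position: [0.4884, 0.0385, 0.0663]
ee_rot: [-0.047, -3.141, -0.001]
force: [-0.2, 2.6, 5.8]
width: 0.175
gripper_force: 30.0
```

Request:
apply_moves --pt "0 -0.001 -0.02 0 0" --pt "0 -0.001 -0.02 0 0" --pt "0 0 0 0 0"

```text
clock: 19.92
position: [0.4883, 0.0362, 0.0663]
ee_rot: [-0.047, -3.141, -0.001]
force: [0.1, 2.5, 5.8]
width: 0.17
gripper_force: 30.0
```

Request:
apply_moves --pt "0 0 -0.015 0 0" --pt "0 -0.001 -0.015 0 0" --pt "0 0 0 0 0"

```text
clock: 20.3
position: [0.4882, 0.0345, 0.0663]
ee_rot: [-0.047, -3.141, -0.001]
force: [0.5, 3.5, 5.4]
width: 0.172
gripper_force: 30.0
```

Request:
apply_moves --pt "0 0 -0.015 0 0" --pt "0 -0.001 -0.015 0 0" --pt "0 0 0 0 0"

```text
clock: 20.68
position: [0.4882, 0.0327, 0.0663]
ee_rot: [-0.047, -3.141, -0.001]
force: [-0.1, 2.7, 4.7]
width: 0.17
gripper_force: 30.0
```

Request:
apply_moves --pt "0 0 -0.015 0 0" --pt "0 0 0 0 0"

```text
clock: 20.92
position: [0.4882, 0.0318, 0.0663]
ee_rot: [-0.047, -3.141, -0.001]
force: [1.0, 2.5, 5.9]
width: 0.173
gripper_force: 30.0
```

Request:
apply_moves --pt "0 0 -0.015 0 0" --pt "0 0 0 0 0"

```text
clock: 21.18
position: [0.4882, 0.0312, 0.0663]
ee_rot: [-0.047, -3.141, -0.001]
force: [0.4, 4.6, 6.9]
width: 0.171
gripper_force: 30.0
```

Request:
apply_moves --pt "0 0 -0.015 0 0" --pt "0 0 0 0 0"

```text
clock: 21.42
position: [0.4882, 0.031, 0.0663]
ee_rot: [-0.046, -3.141, -0.002]
force: [-0.5, 6.3, 5.0]
width: 0.173
gripper_force: 30.0
```

Request:
apply_moves --pt "0 0 -0.012 0 0" --pt "0 0 0 0 0"

```text
clock: 21.68
position: [0.4882, 0.031, 0.0663]
ee_rot: [-0.045, -3.141, -0.003]
force: [0.1, 10.1, 4.8]
width: 0.172
gripper_force: 30.0
```

Request:
apply_moves --pt "0 0 -0.008 0 0" --pt "0 0 0 0 0" --pt "0 0 0 0 0" --pt "0 0 0 0 0" --pt "0 0 0 0 0"

```text
clock: 22.3
position: [0.4882, 0.0309, 0.0663]
ee_rot: [-0.044, -3.141, -0.004]
force: [0.3, 10.9, 5.1]
width: 0.171
gripper_force: 30.0
```

Request:
apply_moves --pt "0 0 0.03 0 0" --pt "0 0.001 0.05 0 0" --pt "0 0.003 0.1 0 0" --pt "0 0.004 0.15 0 0" --pt "0 0.004 0.15 0 0" --pt "0 0.004 0.15 0 0" --pt "0 0.002 0.08 0 0" --pt "0 0 0 0 0" --pt "0 0 0 0 0"

```text
clock: 23.42
position: [0.4893, 0.0709, 0.0663]
ee_rot: [-0.047, -3.141, -0.0]
force: [-0.0, 1.6, 5.0]
width: 0.169
gripper_force: 30.0
```

Request:
apply_moves --pt "60 0 0 0 0" --pt "100 0 0 0 0" --pt "100 0 0 0 0" --pt "100 0 0 0 0" --pt "100 0 0 0 0" --pt "100 0 0 0 0" --pt "100 0 0 0 0" --pt "100 0 0 0 0"

```text
clock: 24.42
position: [0.4895, 0.0716, 0.0661]
ee_rot: [0.047, 3.141, 0.0]
force: [0.9, -0.7, 0.4]
width: 0.977
gripper_force: 0.0
```

Request:
apply_moves --pt "100 0 0 0.2 0" --pt "100 0 0 0.5 0" --pt "100 0 0 0.8 0" --pt "100 0 0 0.8 0" --pt "100 0 0.5 0.5 0" --pt "100 0 0.9 0 0" --pt "100 0 0.9 0 0" --pt "100 0 0.9 0 0" --pt "100 0 0.9 0 0" --pt "100 0 0.9 0 0" --pt "100 0 0 0 0" --pt "100 0 0 0 0"

```text
clock: 25.92
position: [0.4896, 0.3708, 0.2345]
ee_rot: [0.047, 3.141, -0.001]
force: [0.4, 0.3, -0.6]
width: 1.002
gripper_force: 0.0
```

Run:
```python
from h import *
im,d=imaging.get_image("top"); c=im[255:335,180:350]; cv2.imwrite("pics/c3.png",cv2.resize(c[:,:,::-1],None,fx=4.5,fy=4.5,interpolation=2))
im2,_=imaging.get_image("side"); cv2.imwrite("pics/s3.png",im2[:,:,::-1]); np.savez("fin.npz",a=im,b=im2)
print(observe()["position"],observe()["clock"])
```

```text
[0.49008063 0.36981838 0.23460524] 26.025
```

View pics/c3.png

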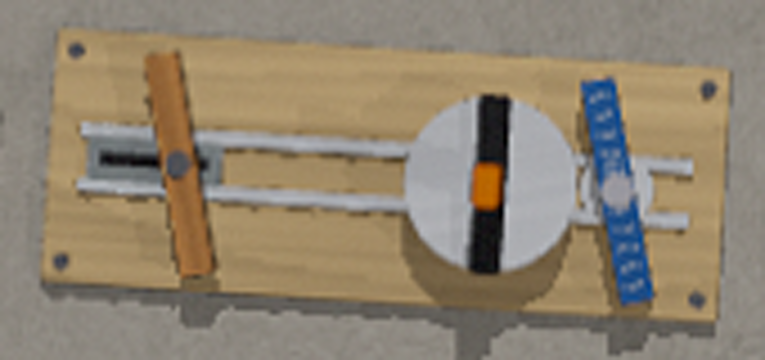

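View pics/s3.png

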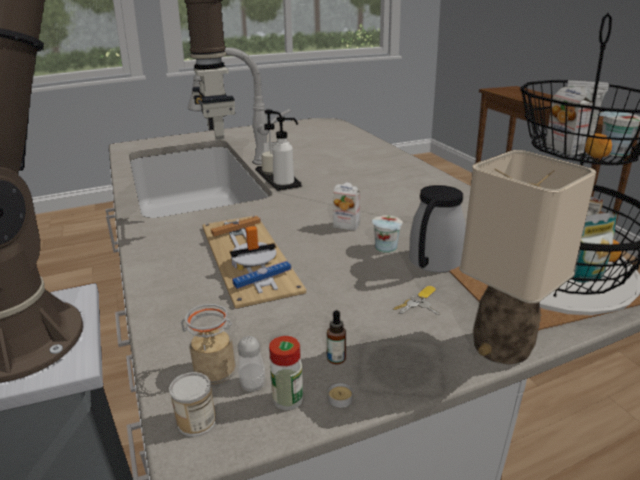

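The fence now leans the same way as the strip (strip (162,55)→(195,273), fence (598,80)→(636,302) in the crop). The gauge stands clear at (487,186) and the bystanders haven't moved. I'll check parallelism numerically.

Run:
```python
from h import *
im=np.load("fin.npz")["a"]
h=cv2.cvtColor(im,cv2.COLOR_RGB2HSV); print(h[275,217],h[305,222],h[275,235])
def ax(m):
    n,l,st,_=cv2.connectedComponentsWithStats(m); i=1+st[1:,4].argmax(); v,u=np.nonzero(l==i)
    w=plane("top",np.c_[u,v],.036); e=np.linalg.svd(w-w.mean(0),full_matrices=False)[2][0]
    p=(w-w.mean(0))@e; print(len(u),np.ptp(p),w.mean(0)); return np.arctan(e[1]/e[0])
k=np.ones((3,3))
for t in(150,160,170):
    a=ax(cv2.morphologyEx(mask(im,(0,t,40),(16,255,255),(205,262,236,318)),3,k))
    b=ax(cv2.morphologyEx(mask(im,(100,t-50,40),(125,255,255),(300,262,335,330)),3,k)); print(a,b,a-b)
s=np.load("fin.npz")["b"]; g=(.4895,.0712); v=s.max(2)
for q in(-1,1):
    u0,v0=proj("side",[(g[0]+q*.04,g[1],.064)])[0]; u0,v0=int(u0),int(v0); print(v0,v[v0-6:v0+14,u0])
```

```text
[ 15 157 149] [ 15 160 143] [ 19  95 171]
317 0.12692572030539848 [0.4914254  0.24979957]
155 0.05756682907985923 [ 0.44942821 -0.01042312]
0.20995890184844504 0.22442206386146432 -0.014463162013019282
273 0.12470016474634685 [0.49417117 0.24992172]
153 0.05757587055829541 [ 0.44909667 -0.01050779]
0.2224376879525778 0.22518402069492197 -0.0027463327423441763
5 0.010349868418089065 [0.49026471 0.24053982]
151 0.05710302958102338 [ 0.44945161 -0.01045462]
0.04098119107432005 0.22870936201824982 -0.18772817094392977
247 [170 167 164 147 128 124 137 153 137  89  35  17  27  19  15  49 108 154
 169 162]
240 [148 155 162 166 168 172 173 175 168 134  64  23  22  22  23  44  98 147
 168 170]
```

```bash
python3 -c "
from cell import arm
print(arm.sign_off())"
```

```text
the job is handed in; nothing more can be done
None
```

The job is handed in: the fence matches the strip's skew of about 0.22 rad to within roughly 0.015 rad by camera. The gauge was left locked, about 7.5 cm from the fence pivot by my estimate, and released. The handle took over 30 N to start rather than about 11 N, so I eased the side press while it stuck and re-pressed before it locked.

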